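# Swing the gift-wrap guide to the green stop

### The job

Set the gift-wrap board for the next fold: push the dark wooden guide sideways so that it swings round its brass pivot pin until its long side rests against the green stop peg (not the coral one), without forcing it. Keep the guide flat on the board with its notched end still seated on the pin, and leave the brass tea-light cup where it stands.

Things in the scene. Friction and masses are not known exactly. Their poses are not given: they have to be found in the camera images.
- guide: Loose flat dark-wood guide bar, 45 mm wide, 16 mm thick, with a steel scale on top; about 0.22 kg, slides on the board and stays where it is left. Origin: on its underside, in the middle of the open U-shaped notch (17 mm wide, 27 mm deep) of its pivot end, where the pin stands. +x runs along its middle line to the free end, 225 mm from the origin; z is up, y across (sides at y = +-22 mm). It starts with the notch on the pin, pointing between the two stops, touching neither.
- pivot_pin (a point): Fixed upright brass pivot pin, 14 mm in diameter, rising 38 mm above the board; the point is the foot of the pin on the board's top face. The light plywood board is fixed, 300 x 360 mm and 12 mm thick, its top face at z = 0.012. The pin stands near the middle of the board's far edge and the guide points from it roughly towards the robot.
- green_stop: Fixed upright round green peg, 24 mm in diameter, 36 mm high, on the board about 200 mm from the pivot pin, on one side of the guide; origin at its foot's centre, on the board's top face. A like peg in coral (pale red) stands about 200 mm from the pin on the other side, about 90 degrees round the pin from the green one; which is left and which is right varies.
- brass_cup: Loose brass tea-light cup, 63 mm across, 46 mm high, standing on a far corner of the board beside the pivot pin, out of the guide's sweep; origin at the centre of its underside. To be left alone. A loose red tea-light stands on the other far corner.

How it is judged:
At the end, for the whole second after the job is handed in: The guide lies still and flat with its long side against the green stop peg (gap at most 18 mm, about 5 degrees of swing), and its notch is still on the pivot pin (notch middle within 12 mm of the pin's axis) (y of green_stop in the frame of guide between -0.053 and 0.053 m and x of green_stop in the frame of guide above 0.12 m and horizontal distance between guide and pivot_pin below 0.012 m and angle between guide's own z axis and vertical below 0.1 rad and linear speed of guide below 0.01 m/s and angular speed of guide below 0.05 rad/s); the robot touches nothing.
It fails at once if the guide is forced against the green stop (over 40 N) (contact force between guide and green_stop above 40 N).
It fails at once if the guide is lifted off the board (more than 15 mm) (height (world z) of guide above 0.027 m).
It fails at once if the brass cup is moved by more than 20 mm (distance of brass_cup from where it was at the start of the episode above 0.02 m).
It also fails if it takes over 32 s, if anything falls off the work surface, if the arm or the gripper's body presses on something with over 40 N, if the wrist force passes 120 N, or if a joint passes its speed limit or range.

### The arm

A 6-joint arm with a two-finger parallel gripper is mounted at the origin on a cart in front of the work surface, level with it; the furniture and walls round the work are solid. World frame = base frame: x ahead of the robot, y to its left, z up, the work surface at z = 0. Lengths are in m, angles in rad, forces in N, time in s.
With the tool pointing down it reaches from about 0.3 to 0.85 m from the base axis. Payload 4.2 kg.
Tool frame: the origin (TCP) lies at the very end of the fingers, on their centre line; the grasp point (between the pads) lies 19 mm behind it; z points along the fingers, y is the line along which they close (so a half turn about z gives the same grasp; the last joint's range is limited). The gripper opens to 91 mm and grips with 3 to 60 N. Pads are 32 mm wide; open, the fingers measure 118 mm over their backs; the gripper's body (76 mm by 178 mm) begins 60 mm behind the grasp point.
Start: joints at [-0.02, 0.32, 1.565, -0, 1.257, -0.02], TCP at [0.575, 0, 0.214] pointing down, gripper open.
Joint ranges: [-3.11, 3.11], [-0.84, 2.01], [0.21, 2.61], [-1.34, 4.49], [0.05, 2.63], [-2.56, 2.56]. Speed limits (rad/s): [2.57, 2.57, 3.14, 3.14, 3.14, 3.14].

### API

Orientations are given as a rotation vector (axis times angle).
In Python, from cell import r gives the robot as it stands.
- The arm moves only by the shell command python3 -m crank 'ROWS' [FORCE]. ROWS is JSON, a list that holds one entry, the list of rows, each a list of 7 numbers: the shift along the tool's x, y, z in mm, then the turn, a rotation vector about the tool's x, y, z in rad, then the finger opening in mm, from 0 to 91.2. In form: [[[tx, ty, tz, ax, ay, az, fingers], ...]]. A call has 1 to 20 rows; each row shifts and turns the commanded pose from where the row before left it, along the tool's axes as they then stand; what a row does not reach is not made up. A row lasts 1/10 s, in which the tool goes at most 50 mm and 8.59 degrees, less where a joint would pass 70% of its speed; a pose out of reach is approached as far as the arm can. A call is refused whole if a number of a shift passes 50 or a number of a turn 0.15, either way. A call with a gripper value outside its range is refused whole. The fingers move at their own pace and stop on an object; FORCE is the grip in N (left out, the last holds). Time passes only in rows, so rows that do not move let the fingers close. It gives the time, the measured TCP pose, the force, the opening and the grip force at its end, in the units of the state.
- r.sense(): the state, without advancing time (a new reading comes with each control period).
- r.camera(name): name is "scene" or "side" or "wrist"; returns the picture (384x512x3 uint8, blue, green, red); there is no depth.
- r.calibration(name): a dict with "mtx" (3x3 intrinsics, pixels), "D" ([k1, k2, p1, p2, k3] as OpenCV has them; the pictures are not rectified), "xyz" and "rotation" of the camera in the world. Camera axes: x right, y down, z forward; pixel columns grow to the right and rows downward; lengths in m; the calibration is good to about 2 mm. A picture is of the moment at which its call begins: read the wrist's pose just before it. calibration takes no time and is no camera call; for the wrist camera it gives the pose at the moment of the call.
- r.finish_job(): hands the job in; it is judged then, once.
The state is a dict: "time_s": time; "joint_pos": joint angles; "dq": joint speeds; "joint_torque": joint torques, N m; "position": TCP position; "ee_rot": TCP orientation; "force": force on the tool from outside, world axes, zero at the start; "torque": the same for the moment, N m; "width": opening from 0.0 (shut) to 1.0 (fully open); "grip_force": force on a finger pad.
Only numpy, scipy, OpenCV 4.12 (cv2) and the standard library are available. Lean on these libraries where they do the work, as an engineer would, in place of code of your own. Each camera call takes 0.05 s, during which the arm holds its last target. There are 200 camera calls.

## Working session

There is one attempt and no reset: what is moved stays moved. The work goes in short steps, Python scripts to look and compute and a shell command to move; the robot and the scene stay as the last step left them, time stands still between calls to the robot, and variables do not carry over. Pictures are saved under pics/ and viewed, at most 10 in all, crops included, and the job is handed in when it is done.

```bash
mkdir -p pics; cat > h.py <<'E'
import numpy as np, cv2
from cell import r
from scipy.spatial.transform import Rotation as R
def cal(n):
    c=r.calibration(n); ro=np.array(c["rotation"],float)
    M=ro if ro.shape==(3,3) else (R.from_rotvec(ro).as_matrix() if ro.size==3 else R.from_quat(ro).as_matrix())
    return np.array(c["mtx"]),np.array(c["D"]),np.array(c["xyz"]),M
def pt(c,uv,z):
    K,D,p,M=c
    u=cv2.undistortPoints(np.array(uv,float).reshape(-1,1,2),K,D).reshape(-1,2)
    d=np.c_[u,np.ones(len(u))]@M.T
    return p+d*((z-p[2])/d[:,2])[:,None]
E
python3 - <<'E'
from h import *
a=r.camera("scene");b=r.camera("side")
cv2.imwrite("pics/scene.png",a);cv2.imwrite("pics/side.png",b)
for n in("scene","side"):print(r.calibration(n))
s=r.sense();print(s["time_s"],s["position"],s["ee_rot"])
E
```

```text
{'mtx': array([[448.60725317,   0.        , 244.23793284],
       [  0.        , 448.60725317, 191.92665541],
       [  0.        ,   0.        ,   1.        ]]), 'D': array([-0.07001892,  0.        ,  0.        ,  0.        ,  0.        ]), 'xyz': array([0.18296772, 0.64696306, 0.46306406]), 'rotation': array([-0.71850254,  2.40136259, -1.41268232])}
{'mtx': array([[357.54526008,   0.        , 257.10262008],
       [  0.        , 357.54526008, 187.56706266],
       [  0.        ,   0.        ,   1.        ]]), 'D': array([-0.08092111,  0.        ,  0.        ,  0.        ,  0.        ]), 'xyz': array([ 0.16692688, -0.61608616,  0.50482203]), 'rotation': array([-2.03239427,  0.62525321, -0.35313262])}
0.1 [ 5.74556310e-01 -2.13035466e-06  2.13199648e-01] [-2.22063405e+00 -2.22064429e+00  1.78554602e-03]
```

View pics/scene.png

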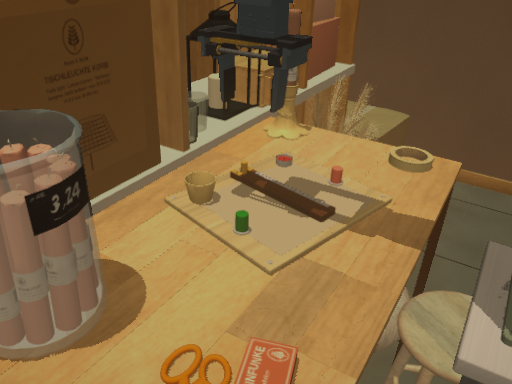

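View pics/side.png

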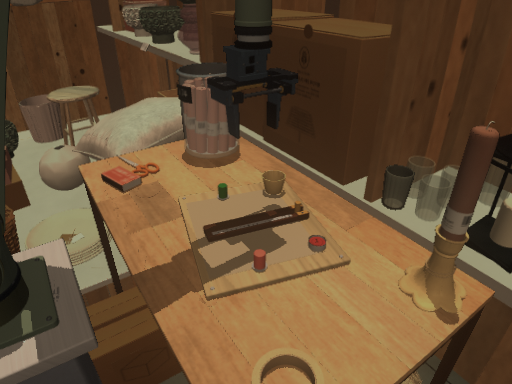

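The scene view shows the green peg at (242,222) on the robot's left, coral at (337,175), pin at (244,167), and the guide from there to (330,210), with the cup at (200,187). The side view agrees: green (223,190), coral (260,260), guide end near (206,230), pin (298,208).

```bash
python3 - <<'E'
from h import *
for n,pin,roi in(("scene",(244,162),(180,150,400,270)),("side",(298,204),(170,170,350,290))):
    im=cv2.imread(f"pics/{n}.png");c=cal(n);x0,y0,x1,y1=roi
    h=cv2.cvtColor(im,cv2.COLOR_BGR2HSV)
    H,S,V=[h[...,i].astype(int) for i in range(3)]
    ms={"green":(H>45)&(H<80)&(S>150),"coral":((H<6)|(H>174))&(S>120)&(V>110),"guide":(V<75)&~((H>40)&(H<85))}
    for k,m in ms.items():
        q=np.zeros(m.shape,np.uint8);q[y0:y1,x0:x1]=m[y0:y1,x0:x1]
        N,L,st,ce=cv2.connectedComponentsWithStats(q)
        for i in range(1,N):
            if st[i,4]<60: continue
            z=.03 if k!="guide" else .028
            print(n,k,st[i],ce[i].round(),pt(c,ce[i],z)[0].round(3))
            if k=="guide":
                ct=max(cv2.findContours((L==i).astype(np.uint8),0,2)[0],key=cv2.contourArea)
                b=cv2.approxPolyDP(ct,4,True)[:,0];print(b.tolist(),pt(c,b,.028)[:,:2].round(3).tolist())
    print("pin",pt(c,pin,.05).round(3))
E
```

```text
scene green [236 211  12   9  79] [241. 214.] [0.547 0.067 0.03 ]
scene guide [ 231  172  103   50 1196] [285. 196.] [ 0.515 -0.04   0.028]
[[231, 173], [320, 221], [333, 214], [329, 207], [253, 173], [241, 178]] [[0.657, -0.061], [0.421, 0.003], [0.411, -0.032], [0.427, -0.051], [0.618, -0.088], [0.627, -0.054]]
pin [[ 0.639 -0.084  0.05 ]]
side coral [309 237  16   9 110] [317. 241.] [ 0.596 -0.204  0.03 ]
side guide [318 170  32  15 296] [338. 175.] [ 0.84  -0.021  0.028]
[[318, 170], [342, 184], [349, 182], [349, 170]] [[0.816, 0.033], [0.814, -0.063], [0.838, -0.066], [0.89, -0.017]]
side guide [219 187   8  12  85] [223. 193.] [0.53  0.079 0.028]
[[226, 187], [219, 188], [219, 197], [226, 197]] [[0.551, 0.098], [0.534, 0.104], [0.512, 0.065], [0.527, 0.055]]
side guide [ 204  207  105   35 1386] [251. 223.] [ 0.517 -0.073  0.028]
[[308, 213], [279, 208], [204, 226], [204, 232], [213, 241], [304, 219]] [[0.65, -0.114], [0.606, -0.059], [0.426, -0.022], [0.416, -0.042], [0.418, -0.08], [0.626, -0.127]]
pin [[ 0.633 -0.096  0.05 ]]
```

```bash
python3 -m crank '[[[-25,-24,0,0,0,0,0],[-25,-24,0,0,0,0,0],[-25,-24,0,0,0,0,0],[-26,-24,0,0,0,0,0],[0,0,35,0,0,0.124,0],[0,0,35,0,0,0.124,0],[0,0,35,0,0,0,0],[0,0,20,0,0,0,0],[0,0,0,0,0,0,0],[0,0,0,0,0,0,0]]]' 20; python3 - <<'E'
from h import *
print(r.sense()["position"],r.sense()["width"])
cv2.imwrite("pics/w1.png",r.camera("wrist"));cv2.imwrite("pics/s1.png",r.camera("side"))
cv2.imwrite("pics/c1.png",np.hstack([cv2.resize(cv2.imread("pics/w1.png"),(400,300)),cv2.resize(cv2.imread("pics/s1.png")[110:350,120:440],(400,300))]))
E
```

```text
time_s: 1.1
position: [0.4792, -0.101, 0.0892]
ee_rot: [-2.479, -1.93, 0.0]
force: [0.2, -0.4, -0.5]
width: 0.154
grip_force: 0.0
[ 0.47922864 -0.10101857  0.08915989] 0.15429982383195523
```

View pics/c1.png

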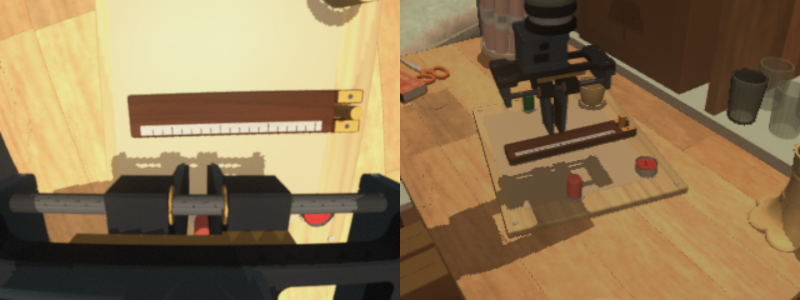

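The left panel (wrist) shows the guide almost exactly parallel to the gripper, with its near edge at y≈137, and the closing fingers at (200,195) clear of it. The right panel shows coral well away. I'll check the edge distance numerically.

```bash
python3 - <<'E'
from h import *
c=cal("wrist");s=r.sense()
q=np.array([[130,138],[332,132],[128,96],[332,92],[352,113]])*1.28
P=pt(c,q,.028);P[4]=pt(c,q[4:],.05)[0]
print(P.round(3))
M=R.from_rotvec(s["ee_rot"]).as_matrix()
print(((P-s["position"])@M*1000).round(0))
E
```

```text
[[ 0.416 -0.06   0.028]
 [ 0.627 -0.107  0.028]
 [ 0.428 -0.018  0.028]
 [ 0.632 -0.065  0.028]
 [ 0.637 -0.086  0.05 ]]
[[ 24. -72.  62.]
 [ 31. 144.  63.]
 [ 68. -71.  62.]
 [ 73. 138.  63.]
 [ 53. 148.  41.]]
```

```bash
python3 -m crank '[[[0,0,25,0,0,0,0],[0,0,25,0,0,0,0],[0,0,15,0,0,0,0],[0,0,6,0,0,0,0],[0,0,0,0,0,0,0],[4,0,0,0,0,0,0],[4,0,0,0,0,0,0],[4,0,0,0,0,0,0],[4.4,-1.2,0,0,0,0.03,0],[4.4,-1.2,0,0,0,0.03,0],[4.4,-1.2,0,0,0,0.03,0],[4.4,-1.2,0,0,0,0.03,0],[4.4,-1.2,0,0,0,0.03,0],[4.4,-1.2,0,0,0,0.03,0],[0,0,0,0,0,0,0]]]'; python3 - <<'E'
from h import *
w=r.camera("scene")[120:290,140:420];s=r.camera("side")[140:310,150:380]
cv2.imwrite("pics/c2.png",np.hstack([cv2.resize(w,(420,300)),cv2.resize(s,(380,300))]))
E
```

```text
time_s: 2.7
position: [0.4839, -0.0616, 0.0185]
ee_rot: [2.641, 1.7, 0.001]
force: [-0.6, 0.1, -0.2]
width: 0.005
grip_force: 0.0
```

View pics/c2.png

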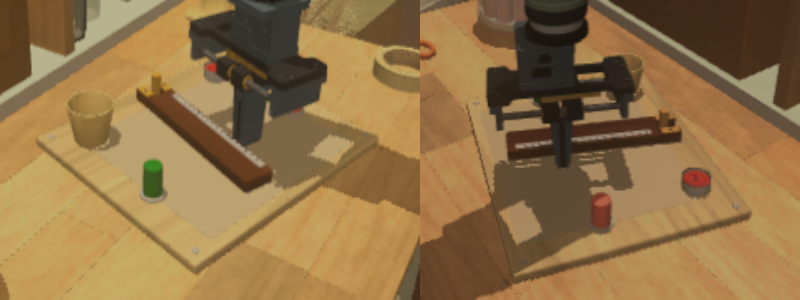

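The guide is swinging, seated on the pin, with the finger against its right side; the green peg in the left panel is at (152,180). I continue.

```bash
python3 -m crank '[[[4.4,-1.2,0,0,0,0.03,0],[4.4,-1.2,0,0,0,0.03,0],[4.4,-1.2,0,0,0,0.03,0],[4.4,-1.2,0,0,0,0.03,0],[4.4,-1.2,0,0,0,0.03,0],[4.4,-1.2,0,0,0,0.03,0],[4.4,-1.2,0,0,0,0.03,0],[4.4,-1.2,0,0,0,0.03,0],[4.4,-1.2,0,0,0,0.03,0],[0,0,0,0,0,0,0]]]'; python3 - <<'E'
from h import *
w=r.camera("scene")[120:290,140:420];s=r.camera("side")[140:310,150:380]
cv2.imwrite("pics/c3.png",np.hstack([cv2.resize(w,(420,300)),cv2.resize(s,(380,300))]))
E
```

```text
time_s: 3.8
position: [0.4949, -0.0225, 0.018]
ee_rot: [-2.847, -1.329, -0.0]
force: [0.5, 1.2, 0.2]
width: 0.006
grip_force: 0.0
```

View pics/c3.png

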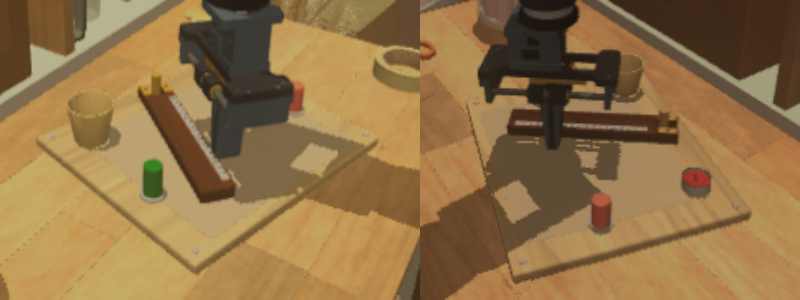

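The gap to the green peg is about 30 mm by geometry (guide at ≈141°, contact at ≈133°). I move closer, then go slowly.

```bash
python3 -m crank '[[[2.9,-0.8,0,0,0,0.02,0],[2.9,-0.8,0,0,0,0.02,0],[2.9,-0.8,0,0,0,0.02,0],[2.9,-0.8,0,0,0,0.02,0],[1.5,-0.4,0,0,0,0.01,0],[0,0,0,0,0,0,0]]]'; python3 -m crank '[[[0.8,-0.2,0,0,0,0.005,0],[0.8,-0.2,0,0,0,0.005,0],[0.8,-0.2,0,0,0,0.005,0],[0,0,0,0,0,0,0]]]';  python3 - <<'E'
from h import *
w=r.camera("scene")[120:290,140:420];s=r.camera("wrist")
cv2.imwrite("pics/c4.png",np.hstack([cv2.resize(w,(400,300)),cv2.resize(s,(400,300))]))
E
```

```text
time_s: 4.5
position: [0.5012, -0.0103, 0.0179]
ee_rot: [-2.904, -1.198, -0.001]
force: [-0.7, -0.1, 0.4]
width: 0.006
grip_force: 0.3
time_s: 4.9
position: [0.5023, -0.0084, 0.0179]
ee_rot: [-2.913, -1.176, -0.0]
force: [-1.1, -0.6, 0.8]
width: 0.005
grip_force: 0.6
```

View pics/c4.png

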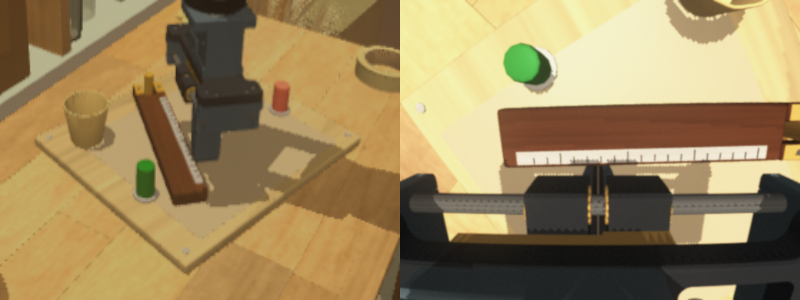

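The right panel (wrist) shows the green peg top at (522,63) (panel pixel x−400=122) and the guide edge at y≈108, still with a gap. I measure it.

```bash
python3 - <<'E'
from h import *
c=cal("wrist");s=r.sense()
M=R.from_rotvec(s["ee_rot"]).as_matrix()
g=pt(c,np.array([[122,63]])*1.28,.048)
e=pt(c,np.array([[102,109],[380,104],[108,166]])*1.28,.028)
p=np.array([.637,-.087,.012])
for a in(g,e,p[None]):print(a.round(3),((a-s["position"])@M*1000).round(1))
d=(e[1]-e[0])[:2];d/=np.linalg.norm(d);v=(g[0]-e[0])[:2];print("gap",abs(v[0]*d[1]-v[1]*d[0])-.012)
E
```

```text
[[0.534 0.085 0.048]] [[ 87.9 -45.  -30. ]]
[[ 0.498  0.082  0.028]
 [ 0.642 -0.06   0.028]
 [ 0.467  0.052  0.028]] [[ 59.6 -68.2 -10.1]
 [ 64.2 134.2 -10.1]
 [ 16.9 -68.1 -10.1]]
[[ 0.637 -0.087  0.012]] [[ 42.3 150.1   5.9]]
gap 0.01580200867590826
```

```bash
python3 -m crank '[[[1.5,-0.4,0,0,0,0.01,0],[1.5,-0.4,0,0,0,0.01,0],[1.5,-0.4,0,0,0,0.01,0],[1.5,-0.4,0,0,0,0.01,0],[0.8,-0.2,0,0,0,0.005,0],[0,0,0,0,0,0,0]]]'; python3 - <<'E'
from h import *
s=r.camera("wrist")
cv2.imwrite("pics/c5.png",cv2.resize(s[:250],(800,390)))
E
```

```text
time_s: 5.6
position: [0.5062, -0.0024, 0.0179]
ee_rot: [-2.939, -1.111, -0.001]
force: [-1.4, 0.7, 0.3]
width: 0.003
grip_force: 0.2
```

View pics/c5.png

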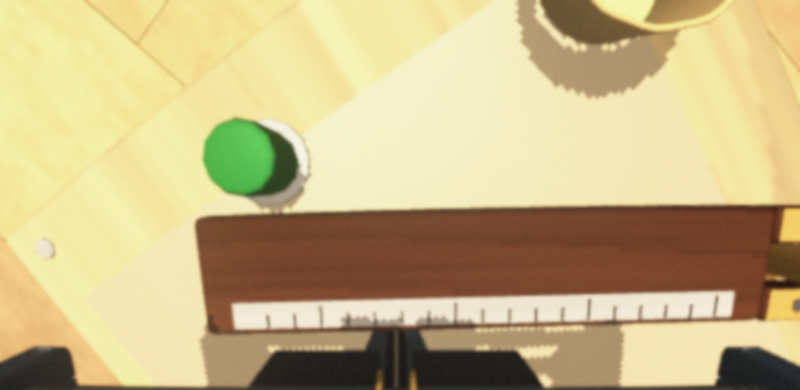

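The peg's edge (y≈195) is nearly at the guide's edge (y≈214), so roughly 6–8 mm remain. I continue in small steps, watching the force.

```bash
for i in 1; do python3 -m crank '[[[0.8,-0.2,0,0,0,0.005,0],[0.8,-0.2,0,0,0,0.005,0],[0.8,-0.2,0,0,0,0.005,0],[0.8,-0.2,0,0,0,0.005,0],[0,0,0,0,0,0,0]]]' | grep -E "pos|force"; done; python3 -m crank '[[[0.7,-0.2,0,0,0,0.005,0],[0.7,-0.2,0,0,0,0.005,0],[0,0,0,0,0,0,0]]]'| grep -E "pos|force"
python3 - <<'E'
from h import *
s=r.camera("wrist")
cv2.imwrite("pics/c6.png",cv2.resize(s[:250],(800,390)))
E
```

```text
position: [0.508, 0.0002, 0.018]
force: [-0.3, -0.9, 1.1]
grip_force: 0.6
position: [0.5088, 0.0014, 0.018]
force: [-0.8, -1.7, 0.4]
grip_force: 0.7
```

View pics/c6.png

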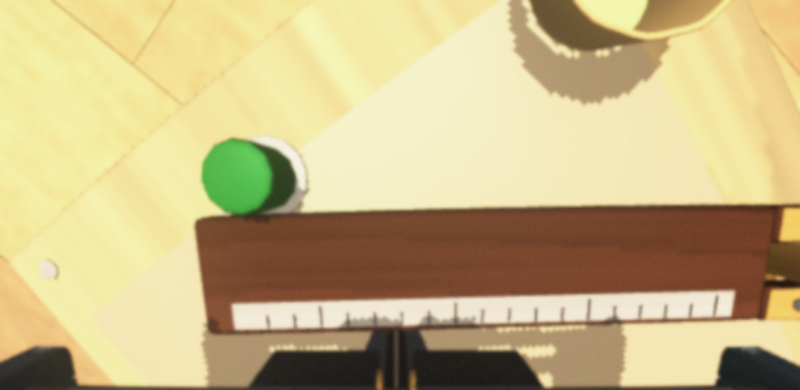

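The peg's edge (y≈214) now meets the guide's edge (y≈213), so it is touching or within 1–2 mm. I make one gentle final nudge in small steps.

```bash
python3 -m crank '[[[0.5,-0.1,0,0,0,0.003,0],[0.5,-0.1,0,0,0,0.003,0],[0,0,0,0,0,0,0]]]' | grep -E "pos|force"; python3 -m crank '[[[0.5,-0.1,0,0,0,0.003,0],[0,0,0,0,0,0,0]]]'| grep -E "pos|force"
```

```text
position: [0.5092, 0.002, 0.018]
force: [-1.8, -1.6, 1.4]
grip_force: 1.3
position: [0.5092, 0.0021, 0.018]
force: [-3.0, -4.6, 2.2]
grip_force: 2.6
```

Contact: the force rose to 5 N and the motion stopped. I back off, lift clear and check.

```bash
python3 -m crank '[[[-3,0,0,0,0,0,0],[-6,0,0,0,0,0,0],[-10,0,0,0,0,0,0],[-10,0,0,0,0,0,0],[0,0,-30,0,0,0,0],[0,0,-40,0,0,0,0],[0,0,-40,0,0,0,0],[0,0,-40,0,0,0,0],[0,0,0,0,0,0,0],[0,0,0,0,0,0,0]]]'; python3 - <<'E'
from h import *
w=r.camera("scene")[120:290,140:420];s=r.camera("wrist")
cv2.imwrite("pics/c7.png",np.hstack([cv2.resize(w,(400,300)),cv2.resize(s,(400,300))]))
E
```

```text
time_s: 8.0
position: [0.487, -0.0161, 0.1686]
ee_rot: [2.959, 1.052, 0.003]
force: [0.1, -0.4, -0.2]
width: 0.004
grip_force: 0.0
```

View pics/c7.png

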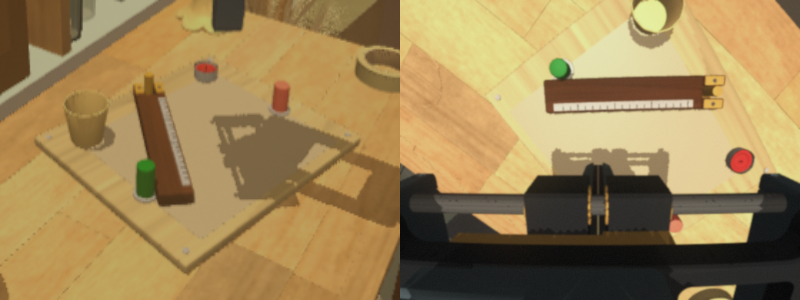

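The guide rests against the green peg, the pin is in the notch (712,90), the cup is in place and the gripper is clear.

```bash
python3 -c "
from cell import r
print(r.finish_job())"
```

```text
the job is handed in; nothing more can be done
None
```

The guide now rests against the green peg (it stopped at about 6 N on the wrist), with its notch on the pin and the brass cup left where it stood; I handed the job in about 8 s into the 32 s limit, and no verdict came back.

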